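Tomato into the dipping sieve, sieve down to the line, cam lever shut and held

ROBOT

A 7-joint arm with a two-finger parallel gripper is mounted at the origin on the work surface. World frame = base frame: x ahead of the robot, y to its left, z up, the work surface at z = 0. Lengths are in m, angles in rad, forces in N, time in s.
With the tool pointing down it reaches from about 0.4 to 0.85 m from the base axis. Payload 10.4 kg.
Tool frame: the origin (TCP) lies midway between the tips of the shut fingers; the grasp point (between the pads) lies 19 mm behind it; z points along the fingers, y is the direction in which the jaws open and shut (so a half turn about z gives the same grasp; the last joint's range is limited). The gripper opens to 87 mm and grips with 3 to 60 N. Pads are 19 mm wide; open, the fingers measure 117 mm over their backs; the gripper's body (75 mm by 190 mm) begins 51 mm behind the grasp point.
Start: joints at [-1.153, 0.332, -0.065, 1.46, 0.022, 1.35, -0.088], TCP at [0.267, 0.565, 0.223] pointing down, gripper open.
Joint ranges: [-2.6, 2.6], [-0.5, 2.12], [-1.47, 1.34], [0.16, 2.42], [-1.27, 4.41], [0.06, 2.06], [-2.6, 2.6]. Speed limits (rad/s): [2.22, 2.22, 2.79, 2.79, 3.14, 3.14, 3.14].

INTERFACE

Orientations are given as a unit quaternion [w, x, y, z].
In Python, from bench import state, get_image, camera_model, hand_in gives the robot as it stands.
- The arm moves only by the tool move_arm, never from a script. Its argument "deltas" is one flat list of numbers, 7 for each row, row after row: the opening, from 0 (shut) to 1 (fully open), then the shift along the world's x, y, z in m, then the turn, a rotation vector about the world's x, y, z in degrees. A call has 1 to 10 rows; each row is the pose to reach, as a shift and turn from the pose commanded when the call began; what a row does not reach only later rows make up. A row lasts 1/8 s, in which the tool goes at most 62.5 mm and 10.7 degrees, less where a joint would pass 70% of its speed; a pose out of reach is approached as far as the arm can. A call with a gripper value outside its range is refused whole. The fingers move at their own pace and stop on an object; the grip force is fixed at half the most. Time passes only in rows, so rows that repeat a pose let the fingers close. It gives the time, the measured TCP pose, the force and the opening at its end, in the units of the state.
- state(): the state, without advancing time (a new reading comes with each control period).
- get_image(name): name is "scene" or "side" or "wrist"; returns (picture, depth): 480x640x3 uint8, red, green, blue; 480x640 float32, m along the optical axis (not along the pixel's ray), 0 where there is no reading.
- camera_model(name): a dict with "vfov" (degrees; the focal length in pixels is half the picture's height over the tangent of half this angle, whatever the lens; pixels are square), "cx", "cy" (the principal point, pixels), "extrinsics" (4x4, takes a point from camera to world coordinates). Camera axes: x right, y down, z forward; pixel columns grow to the right and rows downward; lengths in m; the calibration is good to about 2 mm. The wrist camera is an equidistant fisheye: a pixel r from the principal point sees the ray r / f radians off the axis. A picture is of the moment at which its call begins: read the wrist's pose just before it. camera_model takes no time and is no camera call; for the wrist camera it gives the pose at the moment of the call.
- hand_in(): hands the job in, once; it reports no verdict.
The state is a dict: "t": time; "joint_pos": joint angles; "dq": joint speeds; "joint_torque": joint torques, N m; "tool_pos": TCP position; "tool_rot": TCP orientation; "ft_force": force on the tool from outside, world axes, zero at the start; "ft_torque": the same for the moment, N m; "grip_width": opening from 0.0 (shut) to 1.0 (fully open).
Only numpy, scipy, OpenCV 4.12 (cv2) and the standard library are available. Lean on these libraries where they do the work, as an engineer would, in place of code of your own. Each camera call takes 0.05 s, during which the arm holds its last target.

TASK

Lower the tomato gently into the raised sieve of the dipping stand, without dropping it. Then, with one finger on each side of the stand's slide block, push the spring-lifted sieve carrier down until the lower edge of its collar is level with the red line on the post, and hold it there while you squeeze the yellow cam lever fully shut against the block. Finish still holding on: block and lever gripped between the fingers, collar at the line, tomato in the sieve, spice jars and pestle left alone.

Things in the scene. Friction and masses are not known exactly. Their poses are not given: they have to be found in the camera images.
- tomato: Ripe red tomato, 56 mm across and 48 mm tall, about 85 g, sitting upright on its flat foot on the counter. Origin: centre of its underside; z up through the stalk. Widest at 24 mm height.
- tomato_center (a point): Centre of the tomato, 24 mm above its underside.
- stand: Dipping stand fixed to the counter: 8 mm dark steel foot and an upright steel post, 14 mm thick, 250 mm high with its black ball. Origin: post's axis at counter height; z up. In its frame the robot's side is -x; the sieve and, below it, an empty fixed copper pot (204 mm across, rim 108 mm above the counter) are centred at x 75, y -130 mm. Stands turned by up to 0.25 rad.
- mark: Red line painted round the post below the collar, 3 mm high; origin at its middle, on the post's axis. Its height differs from start to start (87 to 115 mm above the counter).
- carrier: Sieve carrier sliding on the post, unable to turn. Its frame is the stand's, sunk by carrier_depth; all heights of its parts are told for that joint at 0, above the counter. Collar round the post, 32 mm thick, z 145 to 197. Aluminium slide block towards the robot: x -92 to -8, y -12 to 12, z 156 to 196 mm. A rod joins the collar to the sieve.
- carrier_depth (a joint): How far the carrier is pushed down, in m: 0 = at its top stop, as at the start; 0.072 = bottom stop. A spring in the post lifts it: 3 to 4 N down just moves it from the top stop, about 8 N at 0.06; with the lever open it rises again when let go.
- collar_edge (a point): Lower edge of the carrier's collar, on the post's axis, 145 mm above the counter at carrier_depth = 0. This is what is set level with the middle of the red line.
- finger_plate (a point): Top of the black finger plate under the slide block, in the middle of the block (x -68, y 0, z 155 mm). The plate is 7 mm thick, spans x -93 to -43 and y -50 to 78 mm, and sticks out on both sides of the block: fingertips coming down beside the block push the carrier down on it.
- grip_pad (a point): Middle of the outer face of the black rubber pad on the -y side of the slide block; the pad is 40 mm long (x -88 to -48) and 36 mm high (z 158 to 194 mm), its face at y -16 mm. The finger on this side grips here.
- lever_angle (a joint): Yellow cam lever on the +y side of the block, in rad: 0 = fully shut, blade parallel to the block; 0.4 to 0.52 at the start, blade swung out to +y; stop at 0.56. Upright pivot at x -30, y 18.5 mm. Closing takes a few N at the blade, most near the end, where it clamps the collar on the post; shut, it locks the carrier and stays shut.
- lever: Yellow blade of the cam lever, 8 mm thick, reaching 62 mm from its pivot towards the robot, z 161 to 191 mm. Shut, its outer face is at y 23 mm: pad, block and blade then measure 39 mm across. Open, its tip's outer corner is up to 53 mm from the block's middle plane: the span is then up to 69 mm. Origin: on the pivot's axis at the counter; -x points to the tip.
- blade_tip (a point): Free end of the lever's blade, at mid-height (176 mm).
- sieve_floor (a point): Centre of the inner floor of the steel wire sieve, which is part of the carrier: flat floor, open top, inside 118 mm across at the floor and 154 mm at the rim, 63 mm deep. With the carrier at 0 the floor is 123 mm and the rim 186 mm above the counter.
- jar_a: Squat glass spice jar with a steel cap, 54 mm across, 68 mm tall; a bystander. Origin: centre of its underside.
- jar_b: Second spice jar, same size; a bystander.
- jar_c: Third spice jar, same size; a bystander.
- pestle: Olive-wood pestle lying on the counter, 150 mm long along its x, up to 36 mm thick; a bystander. Origin: under its middle, at counter height.

How it is judged:
By the outcome, as a careful person would: the job done as asked, in the order asked, and still so for the second after the job is handed in, while the arm keeps its last pose, push and grip.
It also fails if it takes over 56 s, if anything falls off the work surface, if the arm or the gripper's body presses on something with over 40 N, if the wrist force passes 120 N, or if a joint passes its speed limit or range.

## Working session

There is one attempt and no reset: what is moved stays moved. The work goes in short steps, Python scripts to look and compute and a tool call to move; the robot and the scene stay as the last step left them, time stands still between calls to the robot, and variables do not carry over. Pictures are saved under pics/ and viewed, and the job is handed in when it is done.

Besides the shell and the picture viewer there is one more tool, called by a JSON object that holds its "name" and its "arguments", one argument or row to a line. move_arm: Moves the arm, as the interface text tells. Its arguments: {"type":"object","properties":{"deltas":{"type":"array"}},"required":["deltas"]}

```bash
mkdir -p pics; ls; cat > h.py <<'E'
import numpy as np, cv2
from bench import state,get_image,camera_model
def snap(n,f):
    s=state(); m=camera_model(n); p,d=get_image(n)
    cv2.imwrite(f'pics/{f}.png',p[:,:,::-1]); np.savez(f'pics/{f}.npz',p=p,d=d,E=m['extrinsics'],v=m['vfov'],cx=m['cx'],cy=m['cy'])
    return p,d,m
def load(f): return np.load(f'pics/{f}.npz')
def cloud(z):
    d=z['d'];h,w=d.shape;F=h/2/np.tan(np.radians(float(z['v']))/2)
    v,u=np.mgrid[:h,:w]
    P=np.stack([(u-z['cx'])/F*d,(v-z['cy'])/F*d,d],-1)
    E=z['E'];W=P@E[:3,:3].T+E[:3,3]; W[d==0]=np.nan
    return W
def proj(z,X):
    E=z['E'];c=(np.asarray(X)-E[:3,3])@E[:3,:3];F=z['d'].shape[0]/2/np.tan(np.radians(float(z['v']))/2)
    return c[...,:2]/c[...,2:]*F+[z['cx'],z['cy']]
E
python3 - <<'E'
from h import *
print(state())
for n in ['scene','side']: 
    p,d,m=snap(n,n+'0'); print(n,m)
E
```

```text
pics
{'t': 0.0, 'joint_pos': array([-1.15262104,  0.33287068, -0.06471675,  1.46094545,  0.02163583,
        1.34984707, -0.08849198]), 'dq': array([-0.00103776, -0.00045469,  0.00111911,  0.00086291, -0.00021874,
       -0.00046723,  0.00106338]), 'joint_torque': array([ 5.96255140e-04, -6.23265839e+01,  2.46035610e-02, -3.89875031e+01,
       -6.14480604e-02,  3.98570183e-02,  1.42642257e-04]), 'tool_pos': array([0.26649827, 0.56492481, 0.22175274]), 'tool_rot': array([-1.05286408e-04,  2.18582090e-01,  9.75818322e-01, -6.78759618e-04]), 'ft_force': array([-0.55421694, -0.38389674,  0.24682091]), 'ft_torque': array([ 0.00472139,  0.00928615, -0.04639231]), 'grip_width': 0.9998750649671466}
scene {'vfov': 46.10417536097962, 'cx': 314.03441494386533, 'cy': 231.00519609735002, 'extrinsics': array([[ 0.87439434, -0.30812977,  0.37482073,  0.13112523],
       [-0.48501275, -0.53268498,  0.69354837, -0.79480629],
       [-0.01404153, -0.7882276 , -0.6152236 ,  0.81903133],
       [ 0.        ,  0.        ,  0.        ,  1.        ]])}
side {'vfov': 50.675290355025155, 'cx': 319.16406198595257, 'cy': 240.85640849255992, 'extrinsics': array([[ 0.81031484, -0.42911518,  0.39906144,  0.08749361],
       [-0.58584849, -0.57801817,  0.56804626, -0.70898246],
       [-0.01309251, -0.69408585, -0.71977317,  0.98049811],
       [ 0.        ,  0.        ,  0.        ,  1.        ]])}
```

View pics/scene0.png

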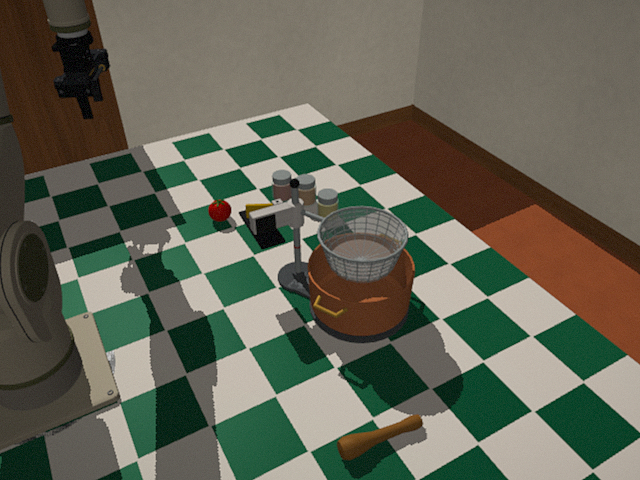

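View pics/side0.png

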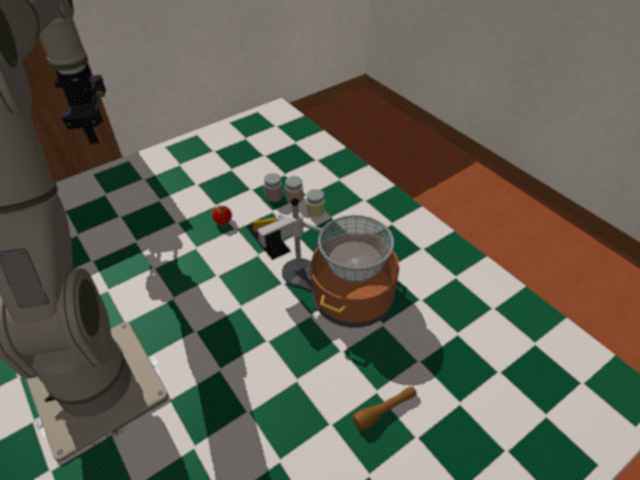

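The tomato is at (220,211) in the scene view. The post is at about (297,240), the sieve at (362,240), the block at (275,218) and the lever at (258,208). Next I measure them.

```bash
python3 - <<'E'
from h import *
z=load('scene0');W=cloud(z);p=z['p'].astype(int)
R,G,B=p[...,0],p[...,1],p[...,2]
m=(R>110)&(G<60)&(B<60); m[:,:190]=0; m[:,260:]=0; m[:190]=0;m[240:]=0
T=W[m];T=T[~np.isnan(T[:,0])];print('tom',len(T),T.min(0),T.max(0),np.median(T,0))
# sphere-ish fit
from scipy.optimize import least_squares
f=lambda c:np.sqrt(((T[:,0]-c[0])**2+(T[:,1]-c[1])**2)/.028**2+((T[:,2]-.024)/.024)**2)-1
print(least_squares(f,np.median(T,0)[:2],loss='soft_l1',f_scale=.05).x)
for n in ['scene0','side0']:
    z=load(n);W=cloud(z);
    for u,v in [(295,184),(297,245),(255,221),(270,217),(285,213),(262,209),(250,208),(362,245),(282,176),(305,181),(327,194)]: print(n,u,v,W[v,u].round(3))
cv2.imwrite('pics/c0.png',cv2.resize(cv2.imread('pics/scene0.png')[165:315,200:420],None,fx=3.6,fy=3.6,interpolation=2))
cv2.imwrite('pics/c1.png',cv2.resize(cv2.imread('pics/side0.png')[165:315,200:420],None,fx=3.6,fy=3.6,interpolation=2))
E
```

```text
tom 80 [ 0.43216762  0.26817213 -0.00090924] [0.47906618 0.36506285 0.04916657] [0.44735698 0.28239805 0.04254604]
[0.45819933 0.28854559]
scene0 295 184 [ 0.52  -0.005  0.244]
scene0 297 245 [ 0.519 -0.003  0.097]
scene0 255 221 [ 0.434 -0.004  0.19 ]
scene0 270 217 [ 0.463 -0.009  0.192]
scene0 285 213 [ 0.496 -0.005  0.186]
scene0 262 209 [0.459 0.017 0.195]
scene0 250 208 [0.446 0.046 0.184]
scene0 362 245 [ 0.616 -0.093  0.121]
scene0 282 176 [0.628 0.286 0.067]
scene0 305 181 [0.666 0.238 0.067]
scene0 327 194 [0.685 0.162 0.067]
side0 295 184 [0.667 0.228 0.072]
side0 297 245 [ 0.52  -0.001  0.109]
side0 255 221 [0.444 0.049 0.193]
side0 270 217 [0.573 0.22  0.003]
side0 285 213 [ 0.618  0.212 -0.   ]
side0 262 209 [ 0.574  0.267 -0.001]
side0 250 208 [ 0.549  0.29  -0.   ]
side0 362 245 [ 0.634 -0.104  0.124]
side0 282 176 [ 0.703  0.359 -0.002]
side0 305 181 [0.744 0.294 0.001]
side0 327 194 [0.76  0.204 0.003]
```

View pics/c0.png

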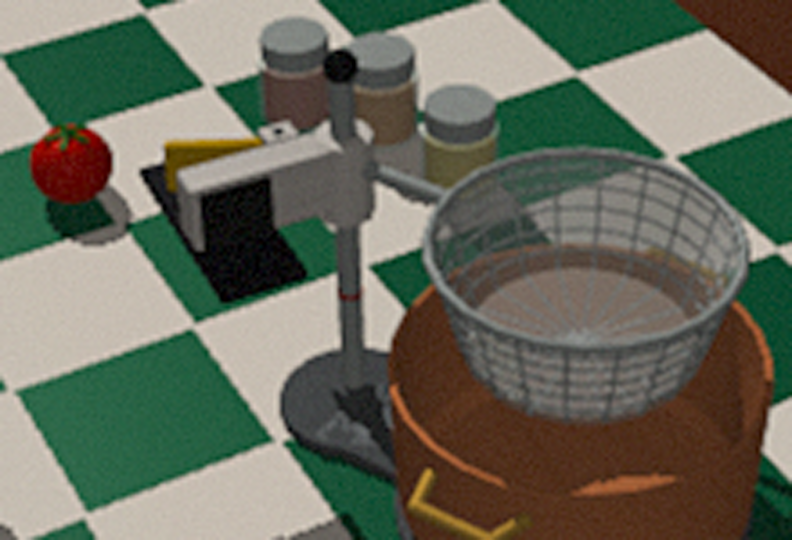

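View pics/c1.png

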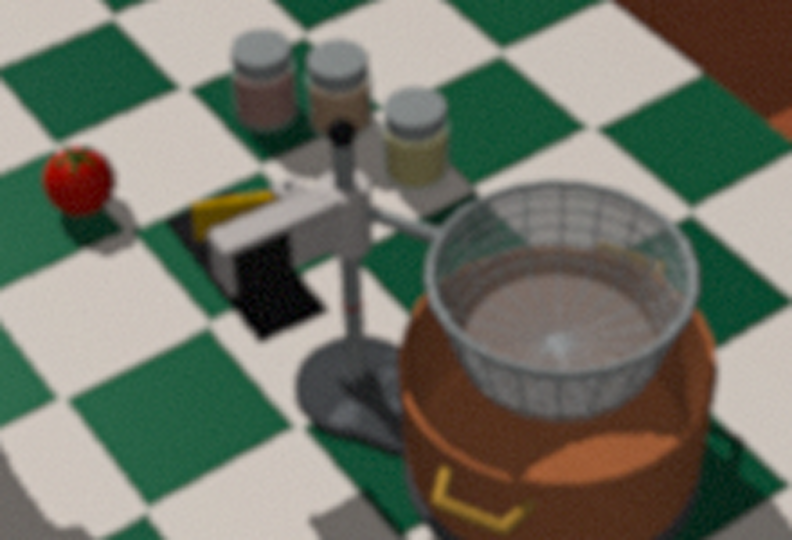

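```bash
python3 - <<'E'
from h import *
for i,(n,x0,y0) in enumerate([('scene0',235,170),('side0',235,185)]):
    c=cv2.resize(cv2.imread(f'pics/{n}.png')[y0:y0+95,x0:x0+95],None,fx=6,fy=6,interpolation=2)
    for k in range(0,95,10):
        cv2.putText(c,str(x0+k),(k*6,8),0,.3,(0,0,255));cv2.putText(c,str(y0+k),(0,k*6+4),0,.3,(0,0,255))
    cv2.imwrite(f'pics/d{i}.png',c)
E
```

```text
(no output)
```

View pics/d0.png

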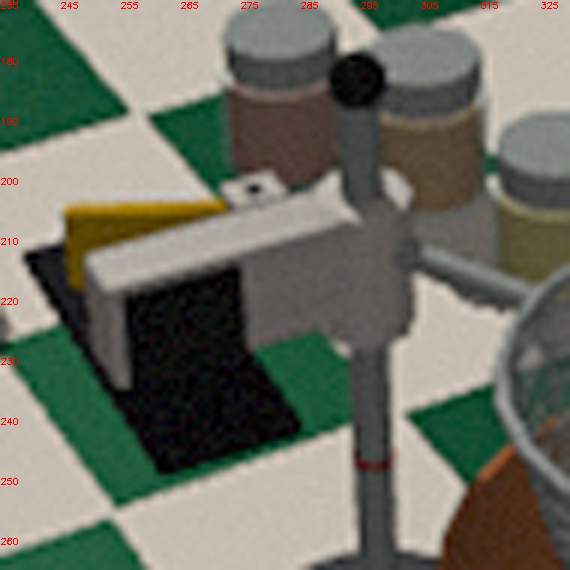

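View pics/d1.png

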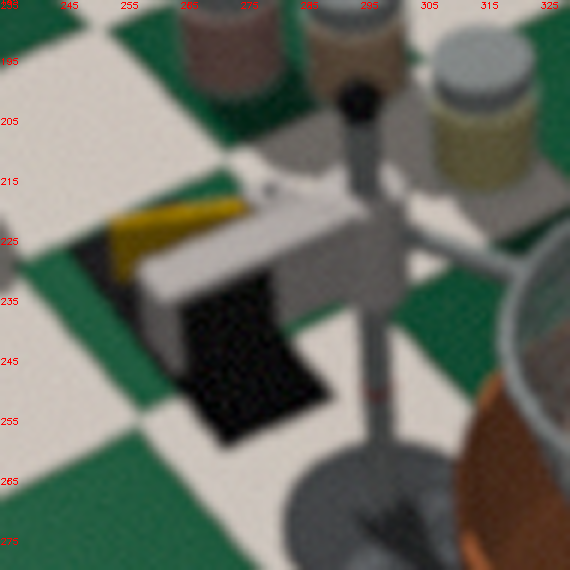

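```bash
cat > fit.py <<'E'
from h import *
from scipy.optimize import least_squares
F={'ball':(0,0,.241),'t+':(-.092,.012,.196),'t-':(-.092,-.012,.196),'p1':(-.093,-.05,.155),'p2':(-.043,-.05,.155),'p3':(-.093,.078,.155),'fl':(.075,-.13,.123)}
S={'scene0':{'ball':(294.5,183.3),'t+':(249.5,212.8),'t-':(256,218.3),'p1':(262.2,249.2),'p2':(285.2,241.5),'p3':(238.7,212.7),'fl':(361.1,258),'red':(297.2,247),'tip':(246,204.3)},
'side0':{'ball':(294.8,201.8),'t+':(258.3,229.3),'t-':(265,235.8),'p1':(272.3,260),'p2':(290.5,251.2),'p3':(246.3,226),'fl':(355,260.8),'red':(297.8,250.2),'tip':(253.7,221.3)}}
Z={n:load(n) for n in S}
def Rz(a): c,s=np.cos(a),np.sin(a); return np.array([[c,-s,0],[s,c,0],[0,0,1]])
def pt(q,k):
    if k=='red': l=np.array((-.004,-.006,q[3]))
    elif k=='tip': l=np.array([-.03,.0185,.191])+Rz(-q[4])@np.array([-.062,.0005,0])
    else: l=np.array(F[k])
    return Rz(q[2])@l+[q[0],q[1],0]
def res(q,ns=S): 
    r=[]
    for i,n in enumerate(S):
        o=np.append(q[5+2*i:7+2*i],0) 
        for k,v in S[n].items(): r+=list(proj(Z[n],pt(q,k))-v-0*o[:2]-q[5+2*i:7+2*i])
    return np.array(r+list(np.array(q[5:])/1.5))
s=least_squares(res,[.52,0,0,.1,.45,0,0,0,0],loss='soft_l1')
print(s.x.round(4)); r=res(s.x)
for j,(n,k) in enumerate([(n,k) for n in S for k in S[n]]): print(n,k,r[2*j:2*j+2].round(1))
for k in ['fl','t-','p1']: print(k,pt(s.x,k))
E
python3 fit.py
```

```text
[ 0.5247  0.0033 -0.0534  0.0929  0.4602  0.3269 -0.8623 -0.4085 -0.3864]
scene0 ball [0.6 0.1]
scene0 t+ [-0.7 -0.2]
scene0 t- [-2.6  1.1]
scene0 p1 [-0.1 -0.9]
scene0 p2 [ 1.7 -0.9]
scene0 p3 [-0.3 -0.6]
scene0 fl [1.  1.8]
scene0 red [-0.1 -0.2]
scene0 tip [-0.   0.2]
side0 ball [0.5 0.2]
side0 t+ [-0.7  0.4]
side0 t- [-2.2  0.4]
side0 p1 [ 0.1 -0.2]
side0 p2 [ 1.6 -0.6]
side0 p3 [-0.6 -0.2]
side0 fl [ 0.7 -0.1]
side0 red [0.3 0.2]
side0 tip [-0.4 -0.2]
fl [ 0.59269553 -0.13050981  0.123     ]
t- [ 0.43223398 -0.00376167  0.196     ]
p1 [ 0.42920651 -0.04165407  0.155     ]
```

{"name": "move_arm", "arguments": {
  "deltas": [1, 0.027, -0.04, -0.01, 0, 0, 4, 1, 0.055, -0.08, -0.02, 0, 0, 8, 1, 0.083, -0.12, -0.03, 0, 0, 12, 1, 0.11, -0.16, -0.04, 0, 0, 16, 1, 0.138, -0.2, -0.05, 0, 0, 20, 1, 0.165, -0.24, -0.05, 0, 0, 22, 1, 0.19, -0.275, -0.05, 0, 0, 22, 1, 0.19, -0.275, -0.05, 0, 0, 22]
}}

```text
t: 1.1
tool_pos: [0.4587, 0.2866, 0.1724]
tool_rot: [0.0, 0.031, 1.0, -0.001]
ft_force: [-0.5, 0.8, 0.0]
grip_width: 1.001
```

```bash
python3 - <<'E'
from h import *
p,d,m=snap('wrist','w1');print(state()['tool_pos'],state()['tool_rot'],m)
p,d,m=snap('scene','scene1')
E
```

```text
[0.45727927 0.28890648 0.17231056] [-1.69318392e-04  2.99394086e-02  9.99551683e-01 -1.91531095e-04] {'vfov': 65.70646984690485, 'cx': 325.53609655347583, 'cy': 239.87526873211965, 'extrinsics': array([[ 6.34892615e-02,  9.51446184e-01,  3.01196402e-01,
         3.76826868e-01],
       [ 9.97982302e-01, -6.03285035e-02, -1.97938451e-02,
         2.92607759e-01],
       [-6.62050170e-04,  3.01845376e-01, -9.53356665e-01,
         3.35112535e-01],
       [ 0.00000000e+00,  0.00000000e+00,  0.00000000e+00,
         1.00000000e+00]])}
```

View pics/w1.png

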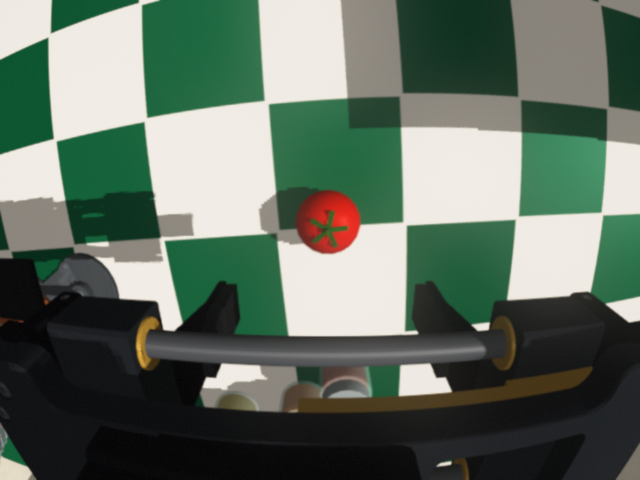

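View pics/scene1.png

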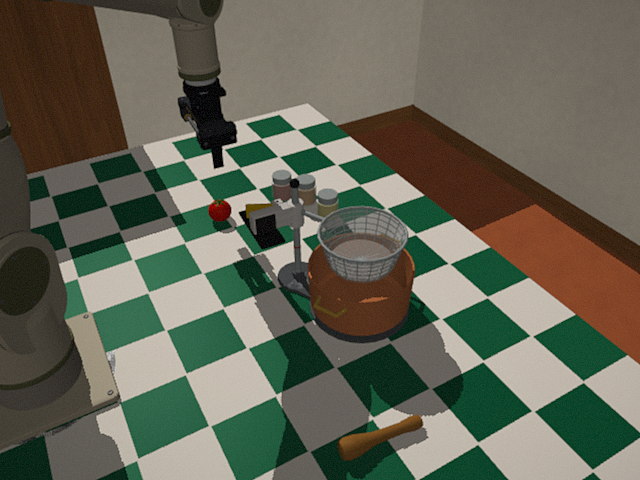

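```bash
cat >> h.py <<'E'
def fray(z,u,v):
    F=240/np.tan(np.radians(float(z['v']))/2)
    a=np.array([u-z['cx'],v-z['cy']]);r=np.hypot(*a);t=r/F
    d=np.append(a/r*np.sin(t),np.cos(t)); return z['E'][:3,:3]@d
def fpt(z,u,v,h):
    d=fray(z,u,v);o=z['E'][:3,3]; return o+d*(h-o[2])/d[2]
def fproj(z,X):
    F=240/np.tan(np.radians(float(z['v']))/2)
    c=(np.asarray(X)-z['E'][:3,3])@z['E'][:3,:3]; r=np.linalg.norm(c[...,:2],axis=-1,keepdims=True)
    return c[...,:2]/r*np.arctan2(r,c[...,2:])*F+[z['cx'],z['cy']]
E
python3 - <<'E'
from h import *
z=load('w1');p=z['p'].astype(int)
m=(p[...,0]>100)&(p[...,1]<70)&(p[...,2]<60);m[:,:280]=0;m[:,380:]=0;m[:180]=0;m[265:]=0
v,u=np.nonzero(m);print(u.min(),u.max(),v.min(),v.max())
print(fpt(z,(u.min()+u.max())/2,(v.min()+v.max())/2,.025))
print(fpt(z,328,231,.046))
print(state()['tool_pos'])
E
```

```text
298 359 191 252
[0.45837343 0.28977567 0.025     ]
[0.46076759 0.2890757  0.046     ]
[0.45640051 0.29035566 0.17232919]
```

{"name": "move_arm", "arguments": {
  "deltas": [1, 0.002, 0, -0.055, 0, 0, 0, 1, 0.002, 0, -0.11, 0, 0, 0, 1, 0.002, 0, -0.15, 0, 0, 0, 1, 0.002, 0, -0.165, 0, 0, 0, 1, 0.002, 0, -0.165, 0, 0, 0, 0.5, 0.002, 0, -0.165, 0, 0, 0, 0.5, 0.002, 0, -0.165, 0, 0, 0, 0.5, 0.002, 0, -0.165, 0, 0, 0, 0.5, 0.002, 0, -0.165, 0, 0, 0]
}}

```text
t: 2.33
tool_pos: [0.4588, 0.2903, 0.008]
tool_rot: [0.0, 0.028, 1.0, 0.0]
ft_force: [-0.8, 0.0, 1.3]
grip_width: 0.632
```

{"name": "move_arm", "arguments": {
  "deltas": [0.45, 0, 0, 0.01, 0, 0, 0, 0.45, 0, 0, 0.04, 0, 0, 0, 0.45, 0, 0, 0.09, 0, 0, 0, 0.45, 0, 0, 0.14, 0, 0, 0, 0.45, 0, 0, 0.19, 0, 0, 0, 0.45, 0, 0, 0.24, 0, 0, 0, 0.45, 0, 0, 0.28, 0, 0, 0, 0.45, 0, 0, 0.3, 0, 0, 0, 0.45, 0, 0, 0.3, 0, 0, 0]
}}

```text
t: 3.45
tool_pos: [0.4591, 0.2905, 0.3094]
tool_rot: [0.001, 0.028, 1.0, 0.001]
ft_force: [-0.3, -0.1, -1.5]
grip_width: 0.617
```

```bash
python3 - <<'E'
from h import *
p,d,m=snap('wrist','w2');print(state()['tool_pos'],state()['grip_width'])
E
```

```text
[0.45865911 0.29021721 0.30779891] 0.6199672711404494
```

View pics/w2.png

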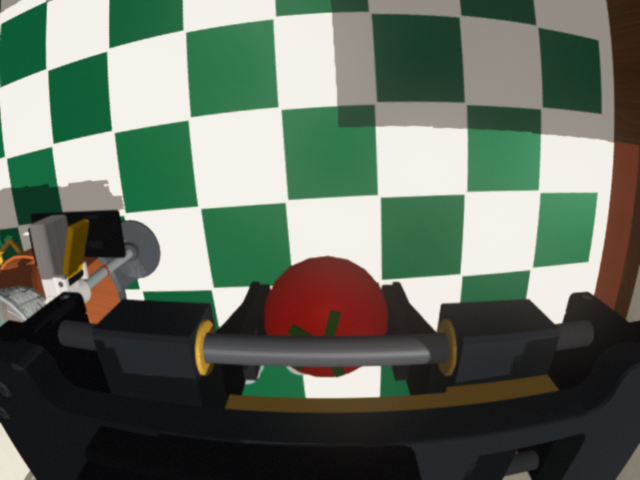

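{"name": "move_arm", "arguments": {
  "deltas": [0.45, 0.01, -0.04, 0.005, 0, 0, 0, 0.45, 0.025, -0.09, 0.005, 0, 0, 0, 0.45, 0.041, -0.14, 0.005, 0, 0, 0, 0.45, 0.057, -0.19, 0.005, 0, 0, 0, 0.45, 0.073, -0.24, 0.005, 0, 0, 0, 0.45, 0.09, -0.29, 0.005, 0, 0, 0, 0.45, 0.106, -0.34, 0.005, 0, 0, 0, 0.45, 0.122, -0.385, 0.005, 0, 0, 0, 0.45, 0.134, -0.42, 0.005, 0, 0, 0, 0.45, 0.134, -0.42, 0.005, 0, 0, 0]
}}

```text
t: 4.75
tool_pos: [0.5919, -0.1333, 0.3106]
tool_rot: [-0.002, 0.031, 1.0, -0.001]
ft_force: [0.5, 0.8, -1.0]
grip_width: 0.619
```

```bash
python3 - <<'E'
from h import *
p,d,m=snap('wrist','w3');print(state()['tool_pos'],state()['grip_width'])
p,d,m=snap('scene','scene3')
E
```

```text
[ 0.59202484 -0.13095509  0.31082306] 0.6191694589673143
```

View pics/w3.png

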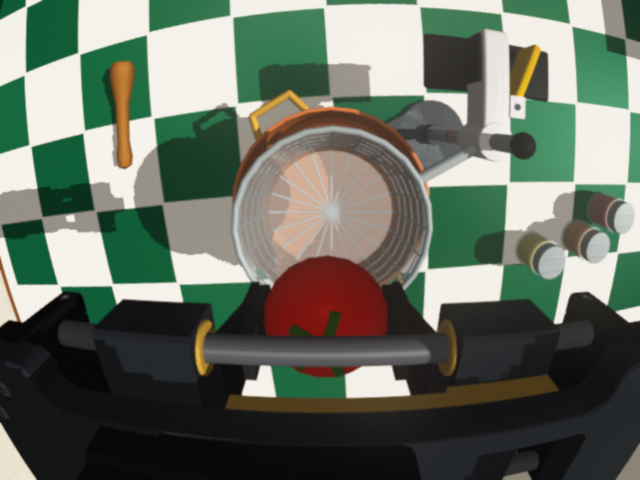

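View pics/scene3.png

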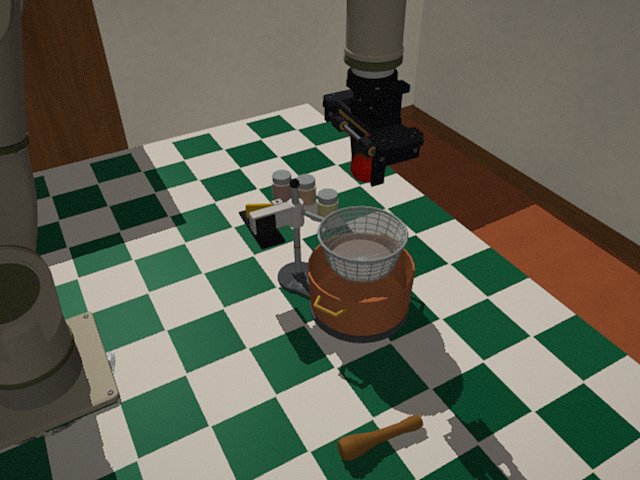

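```bash
python3 - <<'E'
from h import *
z=load('w3');print('floor',fpt(z,331,212,.123))
x0,y0=415,20
c=cv2.resize(cv2.imread('pics/w3.png')[y0:y0+150,x0:x0+150],None,fx=4,fy=4,interpolation=2)
for k in range(0,150,10):
    cv2.putText(c,str(x0+k),(k*4,8),0,.3,(0,0,255));cv2.putText(c,str(y0+k),(0,k*4+4),0,.3,(0,0,255))
cv2.imwrite('pics/w3c.png',c)
E
```

```text
floor [ 0.59215186 -0.12750333  0.123     ]
```

View pics/w3c.png

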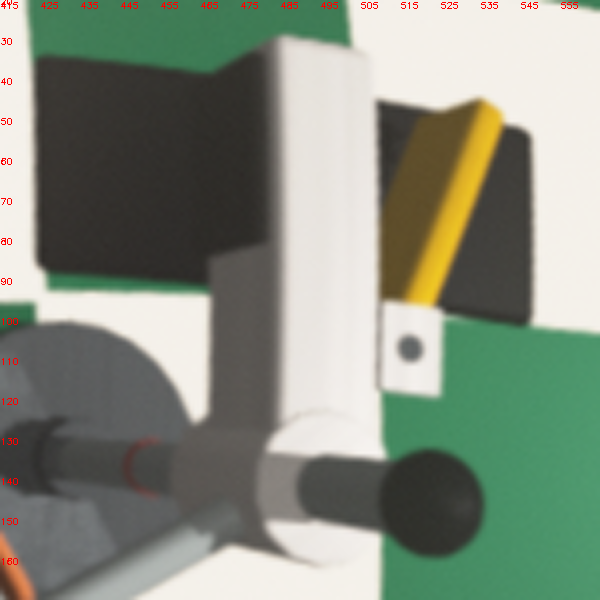

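```bash
cat > fit2.py <<'E'
from h import *
from scipy.optimize import least_squares
import sys
z=load('w3')
P={'t-':((-.092,-.012,.196),(486,29.3)),'t+':((-.092,.012,.196),(507.5,33)),'ball':((0,0,.240),(523.3,145.8)),
'p1':((-.093,-.05,.155),(424,33.8)),'p2':((-.043,-.05,.155),(424,88)),'p3':((-.093,.078,.155),(547.7,51.5)),'p4':((-.043,.078,.155),(547.7,101.3)),'fl':((.075,-.13,.123),(331,212))}
def Rz(a): c,s=np.cos(a),np.sin(a); return np.array([[c,-s,0],[s,c,0],[0,0,1]])
def W(q,l): return Rz(q[2])@np.array(l)+[q[0],q[1],0]
f=lambda q:np.concatenate([fproj(z,W(q,l))-v for l,v in P.values()])
s=least_squares(f,[.52,0,0],loss='soft_l1');q=s.x;print(q)
for k,r in zip(P,f(q).reshape(-1,2)):print(k,r.round(1))
for px in [(536,44.5),(540.8,49.5)]: print('tip',Rz(-q[2])@(fpt(z,*px,.191)-[q[0],q[1],0]))
print('piv',Rz(-q[2])@(fpt(z,517.5,107,.196)-[q[0],q[1],0]))
# mark: -y side of post front arc
for h in np.arange(.085,.115,.005): print(h,fproj(z,W(q,(0,-.007,h))).round(1))
E
python3 fit2.py
```

```text
[ 0.52485059  0.00665092 -0.05384198]
t- [-3.7 -1.3]
t+ [ 1.5 -0.5]
ball [-0.8  0.4]
p1 [-0.6 -0.8]
p2 [0.2 0.1]
p3 [0.9 0.3]
p4 [1.3 0.7]
fl [0.4 0.6]
tip [-0.08748312  0.04099759  0.191     ]
tip [-0.08386597  0.04580509  0.191     ]
piv [-0.03040535  0.0191317   0.196     ]
0.085 [445.4 136.5]
0.09000000000000001 [446.9 136.7]
0.09500000000000001 [448.3 136.9]
0.10000000000000002 [449.9 137. ]
0.10500000000000002 [451.4 137.2]
0.11000000000000003 [453.  137.4]
```

{"name": "move_arm", "arguments": {
  "deltas": [0.45, 0, 0.002, -0.04, 0, 0, 0, 0.45, 0, 0.002, -0.08, 0, 0, 0, 0.45, 0, 0.002, -0.12, 0, 0, 0, 0.45, 0, 0.002, -0.15, 0, 0, 0, 0.45, 0, 0.002, -0.166, 0, 0, 0, 0.45, 0, 0.002, -0.172, 0, 0, 0, 0.45, 0, 0.002, -0.174, 0, 0, 0, 0.45, 0, 0.002, -0.174, 0, 0, 0]
}}

```text
t: 5.85
tool_pos: [0.5931, -0.1277, 0.1395]
tool_rot: [0.001, 0.028, 1.0, 0.0]
ft_force: [-0.3, 0.1, -0.9]
grip_width: 0.614
```

```bash
python3 - <<'E'
from h import *
for i in range(2): 
    p,d,m=snap('scene','scene4');s=state();print(s['tool_pos'],s['grip_width'],s['ft_force'])
x0,y0=280,130
c=cv2.resize(cv2.imread('pics/scene4.png')[y0:y0+170,x0:x0+170],None,fx=3.5,fy=3.5,interpolation=2)
cv2.imwrite('pics/scene4c.png',c)
E
```

```text
[ 0.59313669 -0.12779205  0.13946769] 0.6176874041690815 [ 0.12919937  1.06367019 -0.10032599]
[ 0.59311063 -0.12778851  0.13941383] 0.6197891033212969 [-0.49574967  0.45852445 -0.41253469]
```

View pics/scene4c.png

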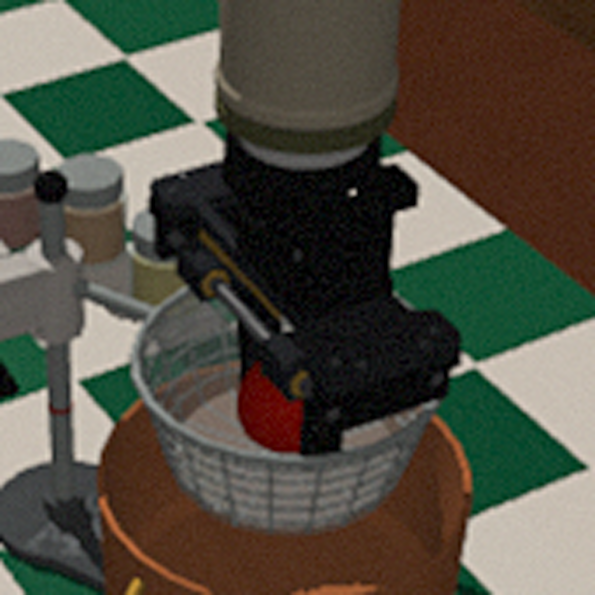

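{"name": "move_arm", "arguments": {
  "deltas": [0.45, 0, 0, -0.002, 0, 0, 0, 0.45, 0, 0, -0.004, 0, 0, 0, 0.45, 0, 0, -0.005, 0, 0, 0, 0.45, 0, 0, -0.006, 0, 0, 0, 0.45, 0, 0, -0.007, 0, 0, 0, 0.45, 0, 0, -0.007, 0, 0, 0]
}}

```text
t: 6.7
tool_pos: [0.5926, -0.1277, 0.1315]
tool_rot: [-0.0, 0.028, 1.0, 0.0]
ft_force: [-1.1, 0.8, -0.4]
grip_width: 0.62
```

```bash
python3 - <<'E'
from h import *
for i in range(3): 
    p,d,m=snap('scene','scene5');s=state();print(s['tool_pos'],s['grip_width'],s['ft_force'])
E
```

```text
[ 0.59261766 -0.12772665  0.13153875] 0.616355420358938 [-0.92800002  0.76171447 -0.71429488]
[ 0.59268734 -0.12770325  0.13160088] 0.6193695377194826 [-0.32542047 -0.68577235  0.0304365 ]
[ 0.59269326 -0.12772221  0.13163094] 0.6188269694739396 [-0.59583265 -0.42500694 -0.94469569]
```

{"name": "move_arm", "arguments": {
  "deltas": [0.45, 0, 0, -0.001, 0, 0, 0, 0.45, 0, 0, -0.0015, 0, 0, 0, 0.45, 0, 0, -0.0015, 0, 0, 0]
}}

```text
t: 7.22
tool_pos: [0.5928, -0.1277, 0.1304]
tool_rot: [0.0, 0.028, 1.0, 0.0]
ft_force: [-0.9, 0.7, 3.1]
grip_width: 0.617
```

```bash
python3 - <<'E'
from h import *
for i in range(4): 
    p,d,m=snap('side','side5');s=state();print(s['tool_pos'],s['grip_width'],s['ft_force'])
E
```

```text
[ 0.59278018 -0.12772204  0.13032773] 0.6190292963501969 [-0.42377762  0.13001426  3.21885854]
[ 0.59278078 -0.12775615  0.13031847] 0.6189196231856081 [-0.57166904  0.4571066   4.06707329]
[ 0.59278712 -0.12775808  0.13028085] 0.6184807380590566 [-0.58097695 -1.04229066  3.50076852]
[ 0.59279467 -0.12771326  0.13024589] 0.6174707208200679 [-0.94885063 -0.39443678  4.0353101 ]
```

{"name": "move_arm", "arguments": {
  "deltas": [0.45, 0, 0, 0.0005, 0, 0, 0, 0.7, 0, 0, 0.0005, 0, 0, 0, 0.8, 0, 0, 0.0005, 0, 0, 0, 0.8, 0, 0, 0.0005, 0, 0, 0, 0.8, 0, 0, 0.0005, 0, 0, 0, 0.8, 0, 0, 0.02, 0, 0, 0, 0.8, 0, 0, 0.05, 0, 0, 0, 0.8, 0, 0, 0.1, 0, 0, 0, 0.8, 0, 0, 0.15, 0, 0, 0, 0.8, 0, 0, 0.18, 0, 0, 0]
}}

```text
t: 8.68
tool_pos: [0.593, -0.1281, 0.3146]
tool_rot: [0.002, 0.029, 1.0, -0.0]
ft_force: [0.3, 0.4, 0.4]
grip_width: 0.798
```

```bash
python3 - <<'E'
from h import *
snap('wrist','w6');s=state();print(s['tool_pos'],s['grip_width'],s['ft_force'])
E
```

```text
[ 0.59388468 -0.1283444   0.31788302] 0.804048890266908 [0.4534376  0.25967617 2.67728237]
```

View pics/w6.png

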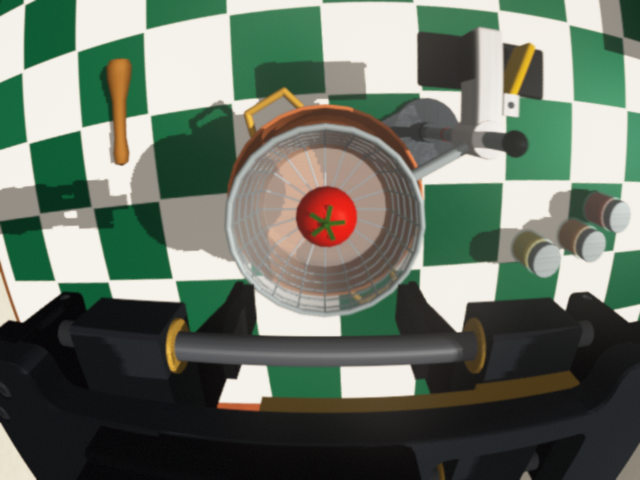

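{"name": "move_arm", "arguments": {
  "deltas": [1, -0.02, 0.022, 0, 0, 0, 0, 1, -0.055, 0.06, 0, 0, 0, 0, 1, -0.09, 0.098, 0, 0, 0, 0, 1, -0.12, 0.131, 0, 0, 0, 0, 1, -0.139, 0.152, 0, 0, 0, 0, 1, -0.139, 0.152, -0.02, 0, 0, 0, 1, -0.139, 0.152, -0.03, 0, 0, 0, 1, -0.139, 0.152, -0.03, 0, 0, 0]
}}

```text
t: 9.72
tool_pos: [0.4535, 0.0238, 0.2801]
tool_rot: [-0.0, 0.029, 1.0, -0.0]
ft_force: [-0.6, 0.1, -0.6]
grip_width: 1.0
```

```bash
python3 - <<'E'
from h import *
snap('wrist','w7');s=state();print(s['tool_pos'],s['tool_rot'],s['grip_width'],s['ft_force'])
E
```

```text
[0.4538044  0.02387155 0.28050633] [ 1.17995865e-05  2.88603276e-02  9.99583454e-01 -6.40373845e-06] 0.9980418062597293 [-0.26440309  0.0759651   0.63539691]
```

View pics/w7.png

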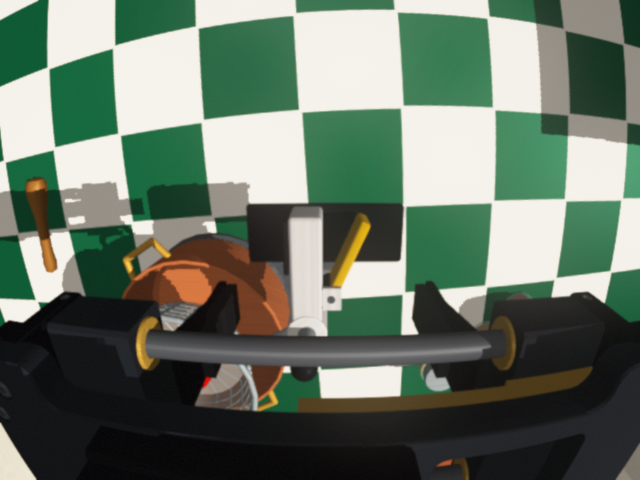

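```bash
python3 - <<'E'
from h import *
x0,y0=235,195
c=cv2.resize(cv2.imread('pics/w7.png')[y0:y0+130,x0:x0+180],None,fx=4.4,fy=4.4,interpolation=2)
for k in range(0,180,10):
    cv2.putText(c,str(x0+k),(int(k*4.4),8),0,.3,(0,0,255))
    cv2.putText(c,str(y0+k),(0,int(k*4.4)+4),0,.3,(0,0,255))
cv2.imwrite('pics/w7c.png',c)
E
```

```text
(no output)
```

View pics/w7c.png

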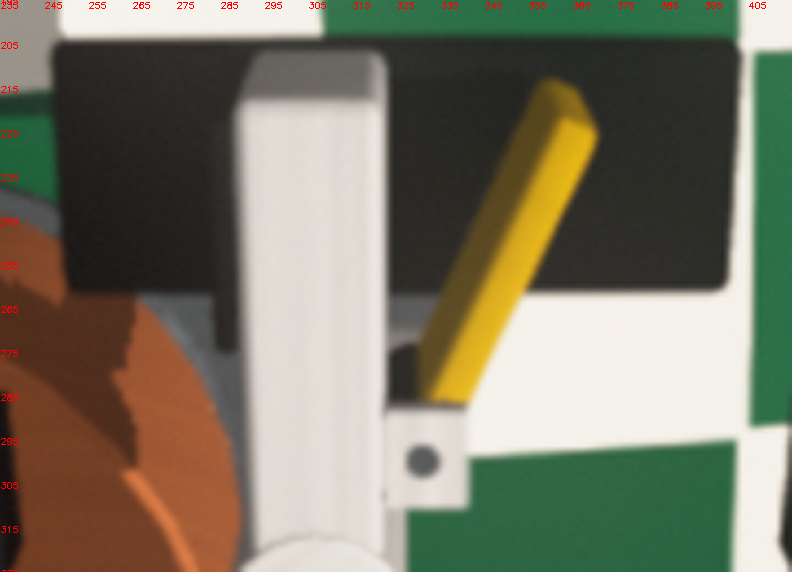

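```bash
python3 - <<'E'
from h import *
from scipy.optimize import least_squares
z=load('w7')
P={'t-':((-.092,-.012,.196),(288.6,218.2)),'t+':((-.092,.012,.196),(322.5,218.2)),
'p1':((-.093,-.05,.155),(246.8,204.1)),'p2':((-.043,-.05,.155),(250,261.4)),'p3':((-.093,.078,.155),(403.4,204.1)),'p4':((-.043,.078,.155),(400.2,261.4)),'pv':((-.03,.0185,.196),(331.1,299.8))}
def Rz(a): c,s=np.cos(a),np.sin(a); return np.array([[c,-s,0],[s,c,0],[0,0,1]])
def W(q,l): return Rz(q[2])@np.array(l)+[q[0],q[1],0]
f=lambda q:np.concatenate([fproj(z,W(q,l))-v for l,v in P.values()])
s=least_squares(f,[.52,0,0],loss='soft_l1');q=s.x;print(q)
for k,r in zip(P,f(q).reshape(-1,2)):print(k,r.round(1))
for px in [(362.7,221.1),(370.9,225.7)]: print('tip',Rz(-q[2])@(fpt(z,*px,.191)-[q[0],q[1],0]))
print('tcp in stand',Rz(-q[2])@(state()['tool_pos']-[q[0],q[1],0]))
E
```

```text
[ 0.52458659  0.00616589 -0.06009618]
t- [-0.9 -0.6]
t+ [ 0.1 -0.6]
p1 [-1.   0.1]
p2 [-0.7  1.1]
p3 [1.8 0.4]
p4 [1.2 1.4]
pv [ 0.3 -0.6]
tip [-0.08832154  0.04014095  0.191     ]
tip [-0.08499631  0.04607271  0.191     ]
tcp in stand [-0.07171782  0.01342251  0.28050633]
```

{"name": "move_arm", "arguments": {
  "deltas": [1, 0, 0.0015, -0.03, 0, 0, 0, 1, 0, 0.0015, -0.06, 0, 0, 0, 1, 0, 0.0015, -0.085, 0, 0, 0, 1, 0, 0.0015, -0.105, 0, 0, 0, 1, 0, 0.0015, -0.117, 0, 0, 0, 1, 0, 0.0015, -0.117, 0, 0, 0]
}}

```text
t: 10.52
tool_pos: [0.4536, 0.0256, 0.163]
tool_rot: [-0.0, 0.029, 1.0, -0.0]
ft_force: [-0.2, 0.6, 0.5]
grip_width: 0.997
```

```bash
python3 - <<'E'
from h import *
snap('wrist','w8');snap('scene','scene8');s=state();print(s['tool_pos'],s['tool_rot'],s['grip_width'],s['ft_force'])
c=cv2.resize(cv2.imread('pics/scene8.png')[140:270,210:370],None,fx=4.5,fy=4.5,interpolation=2)
cv2.imwrite('pics/scene8c.png',c)
E
```

```text
[0.45420699 0.02577149 0.16393317] [4.91427859e-04 2.85081055e-02 9.99593430e-01 1.46138971e-04] 1.0032485719251794 [ 0.19961531 -0.59188613  0.13295417]
```

View pics/w8.png

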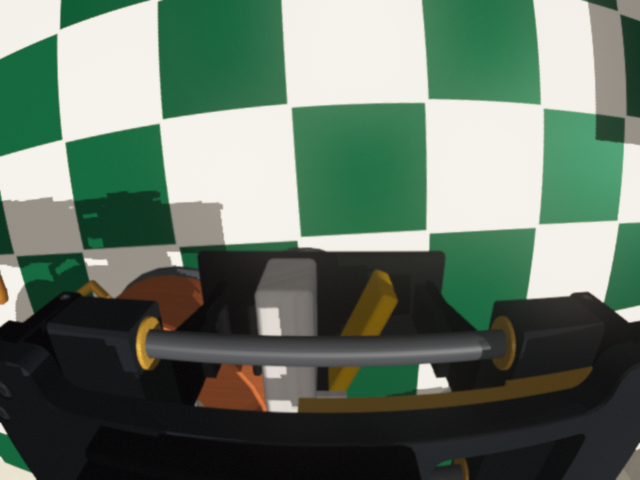

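View pics/scene8c.png

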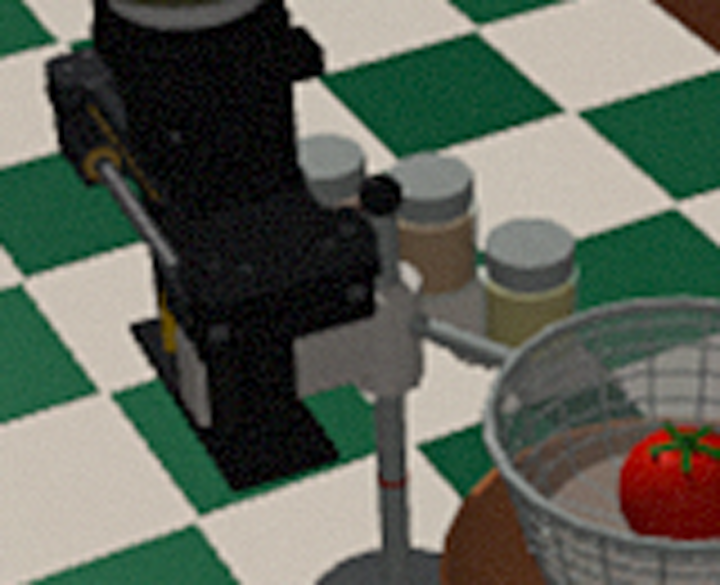

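{"name": "move_arm", "arguments": {
  "deltas": [1, 0, 0, -0.004, 0, 0, 0, 1, 0, 0, -0.008, 0, 0, 0, 1, 0, 0, -0.014, 0, 0, 0, 1, 0, 0, -0.022, 0, 0, 0, 1, 0, 0, -0.03, 0, 0, 0, 1, 0, 0, -0.038, 0, 0, 0, 1, 0, 0, -0.046, 0, 0, 0, 1, 0, 0, -0.052, 0, 0, 0, 1, 0, 0, -0.055, 0, 0, 0, 1, 0, 0, -0.055, 0, 0, 0]
}}

```text
t: 11.88
tool_pos: [0.4539, 0.0258, 0.1078]
tool_rot: [0.0, 0.028, 1.0, 0.0]
ft_force: [-1.1, -0.1, 5.9]
grip_width: 1.004
```

```bash
python3 - <<'E'
from h import *
snap('scene','scene9');snap('side','side9');s=state();print(s['tool_pos'],s['tool_rot'],s['grip_width'],s['ft_force'])
c=cv2.resize(cv2.imread('pics/scene9.png')[170:290,230:390],None,fx=4.5,fy=4.5,interpolation=2)
cv2.imwrite('pics/scene9c.png',c)
c=cv2.resize(cv2.imread('pics/scene9.png')[220:270,270:330],None,fx=10,fy=10,interpolation=2)
cv2.imwrite('pics/scene9d.png',c)
c=cv2.resize(cv2.imread('pics/side9.png')[220:280,260:330],None,fx=10,fy=10,interpolation=2)
cv2.imwrite('pics/side9d.png',c)
E
```

```text
[0.45392909 0.02586076 0.1079369 ] [2.51469333e-04 2.83466988e-02 9.99598117e-01 8.22893246e-05] 0.9974374221640304 [0.37839906 0.09784232 4.4729692 ]
```

View pics/scene9c.png

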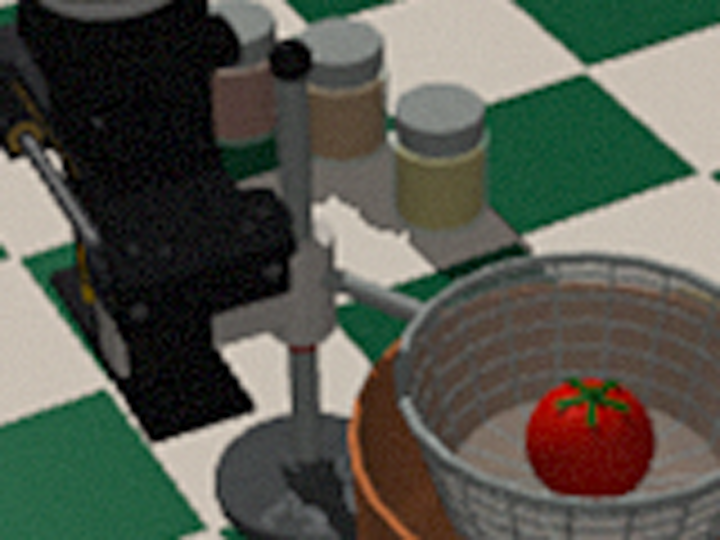

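View pics/scene9d.png

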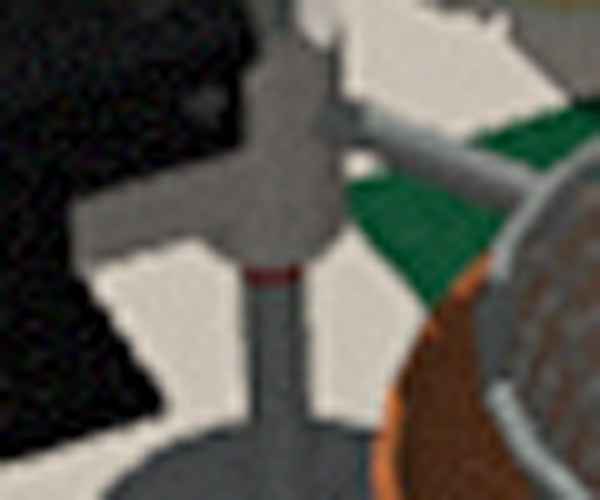

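View pics/side9d.png

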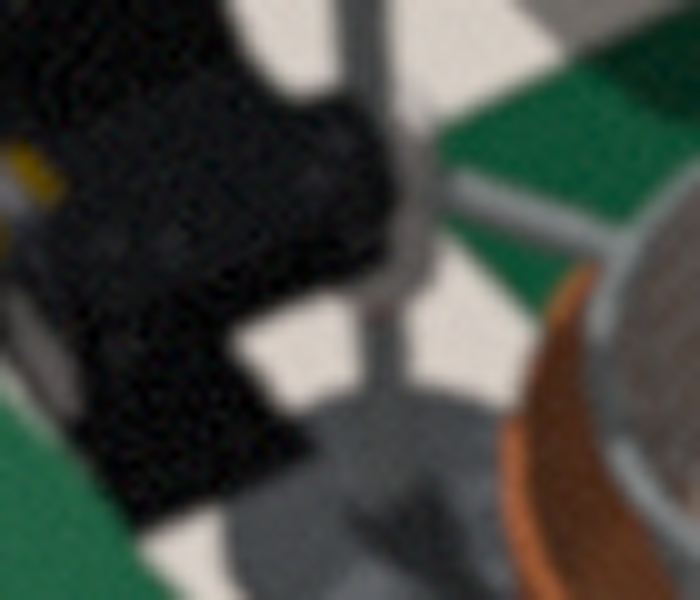

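```bash
python3 - <<'E'
from h import *
z0=load('scene0');z9=load('scene9')
for n in ['scene0','scene8','scene9','side0']:
    p=load(n)['p'].astype(float); 
    r=(p[...,0]-(p[...,1]+p[...,2])/2)[240:256,294:301].mean(1); print(n,r.round(0))
    g=p[222:256,295:300].mean((1,2)); print('  gray222',g.round(0))
q=(.5247,.0055)
C=z0['E'][:3,3]; d=C[:2]-q; d/=np.linalg.norm(d)
for h in (.145,.098): print('collar',h,proj(z0,[*(np.array(q)+.016*d),h]))
for h in (.09,.0915,.093,.0945,.096): print('post',h,proj(z0,[*(np.array(q)+.007*d),h]), proj(load('side0'),[*(np.array(q)+.007*d),h]))
E
```

```text
scene0 [ 2.  0. -1. -1.  3.  3. 15. 38. 16. -3.  0.  0. -0. -1.  0.  1.]
  gray222 [90. 89. 89. 90. 89. 85. 77. 68. 70. 70. 71. 71. 65. 67. 67. 67. 68. 65.
 64. 63. 64. 62. 66. 64. 60. 41. 51. 64. 63. 65. 64. 63. 65. 61.]
scene8 [ 0.  1. -1. -0.  2.  2. 16. 39. 17. -3. -1.  1. -1. -1.  1.  0.]
  gray222 [91. 93. 90. 89. 90. 88. 77. 71. 69. 73. 72. 68. 68. 68. 67. 68. 70. 68.
 63. 62. 64. 64. 65. 66. 60. 43. 52. 66. 64. 63. 65. 62. 66. 63.]
scene9 [ 5.  5.  4.  6.  5.  3. 13. 36. 16. -3. -0.  1.  0. -1. -0.  0.]
  gray222 [66. 66. 70. 72. 84. 94. 92. 92. 91. 92. 90. 91. 91. 93. 92. 92. 91. 93.
 90. 90. 91. 91. 91. 94. 79. 44. 53. 66. 64. 64. 63. 65. 65. 63.]
side0 [ 1.  3.  3.  4.  3.  3.  3.  4.  7. 11. 17. 14.  6.  4.  4.  4.]
  gray222 [89. 86. 87. 87. 87. 86. 86. 86. 86. 86. 86. 85. 87. 85. 80. 73. 70. 73.
 78. 79. 80. 79. 79. 77. 79. 80. 79. 77. 74. 77. 83. 87. 88. 89.]
collar 0.145 [296.79563101 227.70226689]
collar 0.098 [297.56371141 246.21827398]
post 0.09 [297.57302221 246.44272808] [297.71942379 250.20743514]
post 0.0915 [297.54937322 245.87262527] [297.69218432 249.78155949]
post 0.093 [297.52568607 245.30160246] [297.66489642 249.35492655]
post 0.0945 [297.50196067 244.72965744] [297.63755995 248.9275343 ]
post 0.096 [297.47819691 244.15678796] [297.61017478 248.4993807 ]
```

```bash
python3 - <<'E'
from h import *
for n in ['w3','w6']:
    z=load(n);p=z['p'].astype(float);C=z['E'][:3,3]
    r=(p[...,0]-(p[...,1]+p[...,2])/2)
    for row in ([134,136,138] if n=='w3' else [130,132,134]):
        print(n,row,'red438+',r[row-1:row+2,438:470].mean(0).round(0).astype(int)); print('   gray',p[row-1:row+2,438:470].mean((0,2)).round(0).astype(int))
    for q in [(.5247,.0062)]:
        d=C[:2]-q; d/=np.linalg.norm(d)
        print('collar',fproj(z,[*(np.array(q)+.016*d),.145]))
        for h in (.087,.089,.091,.093,.095): print(h,fproj(z,[*(np.array(q)+.007*d),h]))
        print('ball',fproj(z,[*q,.24]))
z=load('side0');q=(.5247,.0055);C=z['E'][:3,3]; d=C[:2]-q; d/=np.linalg.norm(d)
print('side collar',proj(z,[*(np.array(q)+.016*d),.145]))
p=z['p'].astype(float);print(p[228:245,296:302].mean((1,2)).round(0)); r=(p[...,0]-(p[...,1]+p[...,2])/2);print(r[244:257,295:301].mean(1).round(0))
for h in (.087,.089,.091,.093): print(h,proj(z,[*(np.array(q)+.007*d),h]))
for n,x0,y0 in [('w3',430,110),('w6',425,105)]:
    cv2.imwrite(f'pics/{n}r.png',cv2.resize(cv2.imread(f'pics/{n}.png')[y0:y0+55,x0:x0+80],None,fx=10,fy=10,interpolation=2))
E
```

```text
w3 134 red438+ [ 1  1  1  0  1  1  2  6 17 23 12  4  1  1  1  1  1  1  2  2  4  5  6  5
  6  6  6  6  6  5  5  5]
   gray [69 70 69 70 70 69 70 68 64 63 67 71 71 72 72 72 73 72 73 77 82 85 85 86
 87 87 87 87 88 88 88 88]
w3 136 red438+ [ 1  2  1  0  1  1  2  9 21 19  8  2  1  0  1  1  1  2  1  3  5  5  4  6
  5  6  5  6  6  5  5  5]
   gray [67 68 68 68 69 68 68 65 61 63 67 69 69 70 70 71 70 70 72 77 83 85 85 86
 86 86 86 87 86 87 87 87]
w3 138 red438+ [ 1  1  1  1  0  1  2  7 19 18  9  3  2  1  1  0  1  1  2  3  5  5  5  6
  6  6  6  6  6  6  6  6]
   gray [68 68 67 67 68 68 67 65 62 62 66 69 69 69 69 69 68 69 71 77 83 85 86 86
 87 86 87 86 86 87 87 87]
collar [455.91352666 137.26579851]
0.087 [445.60748229 136.12705293]
0.089 [446.18709944 136.18950779]
0.091 [446.77215912 136.25274065]
0.093 [447.36273542 136.31676502]
0.095 [447.95890374 136.38159471]
ball [521.91344974 146.01130971]
w6 130 red438+ [ 0  0  4 11 21 19 12  8  6  4  2  1  0  1  3  4  4  6  5  6  5  5  5  5
  5  6  6  6  6  6  6  6]
   gray [73 72 72 68 66 67 71 73 75 75 75 76 76 78 82 86 87 88 88 89 89 90 89 89
 90 
[... 319 characters left out ...]
 5  5  5  6
  5  5  5  5  5  6  6  6]
   gray [68 66 63 61 65 68 69 69 69 68 70 70 73 77 83 85 85 86 85 86 86 86 86 86
 86 86 87 86 87 88 88 88]
collar [449.55359677 135.06698652]
0.087 [440.10776926 133.95522858]
0.089 [440.66180239 134.01902038]
0.091 [441.22103558 134.0835896 ]
0.093 [441.78553981 134.14894956]
0.095 [442.35538734 134.21511387]
ball [513.53527717 143.97873346]
side collar [296.58957678 236.86594313]
[ 84.  84.  84.  84.  84.  83.  84.  81.  72.  65.  65.  78.  93. 102.
 104. 104. 103.]
[ 2.  1.  2.  2.  6. 11. 17. 14.  5.  2.  2.  2.  3.]
0.087 [297.50691876 251.0833996 ]
0.089 [297.47040037 250.51741812]
0.091 [297.4337955  249.95009628]
0.093 [297.39710384 249.3814293 ]
```

View pics/w3r.png

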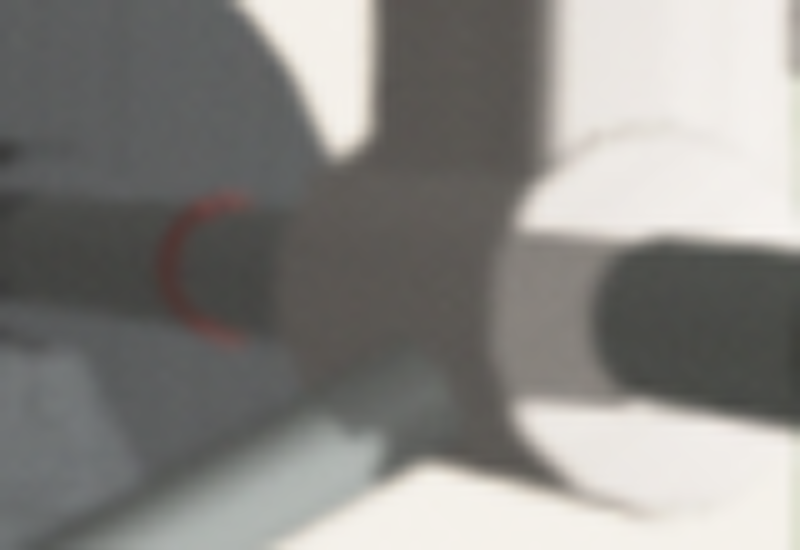

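View pics/w6r.png

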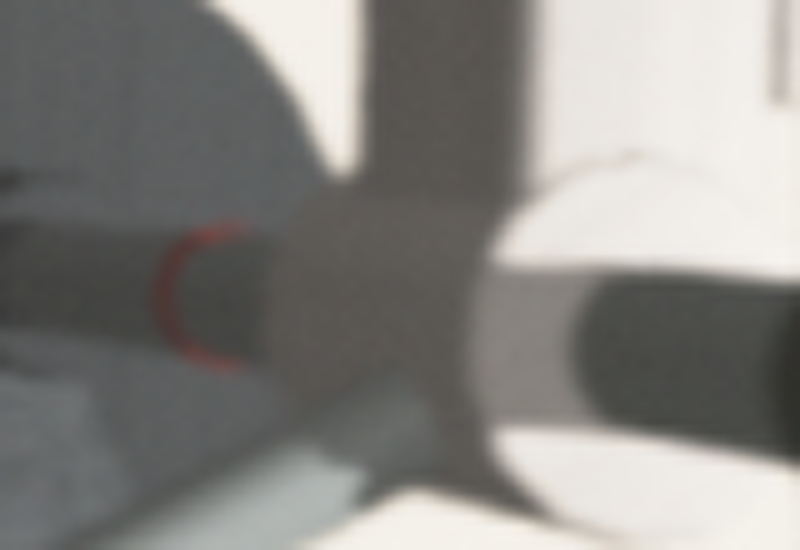

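```bash
python3 - <<'E'
from h import *
# low-noise: extra frames
A=[load(n)['p'].astype(float) for n in ['scene0','scene1','scene3','scene4','scene5','scene8']]
p=np.mean(A,0); r=p[...,0]-(p[...,1]+p[...,2])/2
for c in range(292,304):
    w=r[243:252,c]; w=np.clip(w-4,0,None); print(c,'line',w.sum().round(0),(w@np.arange(243,252)/max(w.sum(),1)).round(2),' edge',p[224:233,c].mean(1).round(0))
E
```

```text
292 line 97.0 247.0  edge [ 84.  88.  84. 132. 155. 107.  53.  59.  65.]
293 line 80.0 246.85  edge [ 91.  89.  87. 102. 112.  88.  61.  63.  66.]
294 line 73.0 246.22  edge [92. 93. 91. 88. 72. 60. 65. 66. 66.]
295 line 85.0 247.04  edge [91. 92. 92. 91. 78. 66. 67. 68. 69.]
296 line 55.0 247.38  edge [92. 92. 93. 91. 80. 69. 72. 72. 73.]
297 line 59.0 247.37  edge [89. 90. 92. 86. 76. 68. 66. 68. 69.]
298 line 56.0 247.22  edge [89. 89. 88. 80. 62. 57. 59. 58. 57.]
299 line 55.0 246.76  edge [87. 86. 83. 87. 90. 88. 87. 90. 91.]
300 line 87.0 245.68  edge [ 85.  82.  96. 143. 166. 164. 164. 164. 165.]
301 line 110.0 246.37  edge [ 81.  72. 134. 190. 200. 196. 198. 198. 198.]
302 line 92.0 247.08  edge [ 65.  76. 159. 200. 192. 192. 190. 190. 189.]
303 line 94.0 246.96  edge [136. 153. 180. 193. 190. 191. 189. 190. 190.]
```

{"name": "move_arm", "arguments": {
  "deltas": [1, 0, 0, -0.003, 0, 0, 0, 1, 0, 0, -0.006, 0, 0, 0, 1, 0, 0, -0.009, 0, 0, 0, 1, 0, 0, -0.01, 0, 0, 0, 1, 0, 0, -0.01, 0, 0, 0, 1, 0, 0, -0.01, 0, 0, 0]
}}

```text
t: 12.72
tool_pos: [0.4539, 0.0258, 0.098]
tool_rot: [0.0, 0.028, 1.0, 0.0]
ft_force: [-0.4, -0.7, 7.4]
grip_width: 1.0
```

```bash
cat > edge.py <<'E'
from h import *
import sys
def prof(p,rows): return p[rows[0]:rows[1],296:299].mean((1,2)).round(0)
tag=sys.argv[1]
A=[]
for i in range(4):
    p,d,m=snap('scene',f'{tag}_{i}');A.append(p.astype(float));s=state();print(s['tool_pos'].round(4),s['grip_width'].round(3),s['ft_force'].round(1))
snap('side',f'{tag}_side')
p=np.mean(A,0)
print('scene9',prof(load('scene9')['p'].astype(float),(242,256))); print('now',prof(p,(242,262)))
z=load('scene0');q=(.5247,.0055);C=z['E'][:3,3]; d=C[:2]-q; d/=np.linalg.norm(d)
for h in (.102,.1,.098,.096,.09,.088,.086): print('collar',h,proj(z,[*(np.array(q)+.016*d),h])[1]+.15)
cv2.imwrite(f'pics/{tag}c.png',cv2.resize(p[220:270,270:330,::-1].astype(np.uint8),None,fx=10,fy=10,interpolation=2))
E
python3 edge.py e10
```

```text
Traceback (most recent call last):
  File "edge.py", line 7, in <module>
    p,d,m=snap('scene',f'{tag}_{i}');A.append(p.astype(float));s=state();print(s['tool_pos'].round(4),s['grip_width'].round(3),s['ft_force'].round(1))
                                                                                                      ^^^^^^^^^^^^^^^^^^^^^
AttributeError: 'float' object has no attribute 'round'
```

```bash
sed -i "s/s\['grip_width'\].round(3)/round(s['grip_width'],3)/" edge.py; python3 edge.py e10
```

```text
[0.4539 0.0259 0.098 ] 0.999 [-1.1  0.9  6.8]
[0.4539 0.0258 0.098 ] 0.998 [-0.8 -0.7  7.1]
[0.4539 0.0258 0.098 ] 1.002 [-0.1 -0.5  6.1]
[0.4539 0.0258 0.098 ] 0.996 [0.6 0.1 6.2]
scene9 [89. 90. 91. 94. 84. 50. 57. 70. 68. 70. 67. 69. 71. 69.]
now [91. 91. 92. 92. 92. 91. 91. 92. 82. 70. 68. 70. 69. 69. 70. 69. 69. 70.
 68. 71.]
collar 0.102 244.8292996874674
collar 0.1 245.59962299487236
collar 0.098 246.36827397744892
collar 0.096 247.1352580750648
collar 0.09 249.42626310406823
collar 0.088 250.1866335910643
collar 0.086 250.94536404145467
```

View pics/e10c.png

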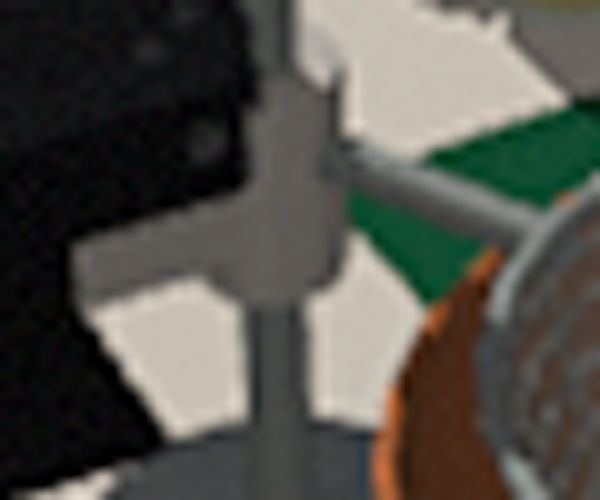

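{"name": "move_arm", "arguments": {
  "deltas": [1, 0, 0, 0.003, 0, 0, 0, 1, 0, 0, 0.006, 0, 0, 0, 1, 0, 0, 0.0075, 0, 0, 0, 1, 0, 0, 0.0075, 0, 0, 0, 1, 0, 0, 0.0075, 0, 0, 0]
}}

```text
t: 13.65
tool_pos: [0.4539, 0.0258, 0.1055]
tool_rot: [0.0, 0.028, 1.0, 0.0]
ft_force: [-0.3, -0.1, 6.1]
grip_width: 1.002
```

```bash
python3 edge.py e11; cat > red.py <<'E'
from h import *
def R(ns): 
    p=np.mean([load(n)['p'].astype(float) for n in ns],0); r=p[...,0]-(p[...,1]+p[...,2])/2; return r[243:252,296:299].mean(1).round(1)
print(R(['scene0','scene1','scene3','scene4','scene5','scene8']));print(R(['scene9']));print(R([f'e11_{i}' for i in range(4)]))
print(R([f'e10_{i}' for i in range(4)]))
E
python3 red.py
```

```text
[0.4539 0.0258 0.1055] 1.004 [-0.7 -0.6  6.6]
[0.4539 0.0259 0.1055] 1.002 [-0.6  0.8  6.4]
[0.4539 0.0258 0.1055] 0.999 [0.2 0.8 7.3]
[0.4539 0.0258 0.1055] 1.001 [-0.8 -0.2  6.1]
scene9 [89. 90. 91. 94. 84. 50. 57. 70. 68. 70. 67. 69. 71. 69.]
now [92. 91. 91. 92. 94. 77. 62. 70. 69. 69. 67. 70. 70. 70. 69. 70. 70. 69.
 70. 69.]
collar 0.102 244.8292996874674
collar 0.1 245.59962299487236
collar 0.098 246.36827397744892
collar 0.096 247.1352580750648
collar 0.09 249.42626310406823
collar 0.088 250.1866335910643
collar 0.086 250.94536404145467
[-1.9 -1.1 -3.9  3.8 40.2 23.3 -5.7 -2.1 -0.7]
[ 7.   5.2  2.7  8.5 40.  22.3 -6.7 -0.8 -0.3]
[ 5.7  6.   5.5  3.9 16.8 15.6 -4.1 -1.8 -0.3]
[ 5.4  5.8  5.8  5.6  4.9  4.8  5.6  3.2 -1.3]
```

View pics/e11c.png

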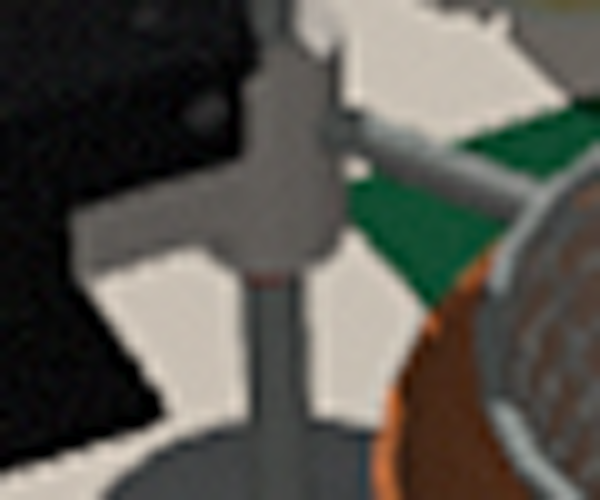

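{"name": "move_arm", "arguments": {
  "deltas": [1, 0, 0, -0.003, 0, 0, 0, 1, 0, 0, -0.006, 0, 0, 0, 1, 0, 0, -0.0073, 0, 0, 0, 0.9, 0, 0, -0.0073, 0, 0, 0, 0.8, 0, 0, -0.0073, 0, 0, 0, 0.76, 0, 0, -0.0073, 0, 0, 0, 0.76, 0, 0, -0.0073, 0, 0, 0]
}}

```text
t: 14.78
tool_pos: [0.454, 0.0257, 0.0983]
tool_rot: [0.0, 0.028, 1.0, 0.0]
ft_force: [-0.8, -0.5, 6.6]
grip_width: 0.771
```

```bash
python3 - <<'E'
from h import *
snap('wrist','w12');s=state();print(s['tool_pos'].round(4),s['grip_width'],s['ft_force'])
E
```

```text
[0.4541 0.0257 0.0983] 0.7650452704466956 [-0.31915277 -0.24950682  5.99277091]
```

View pics/w12.png

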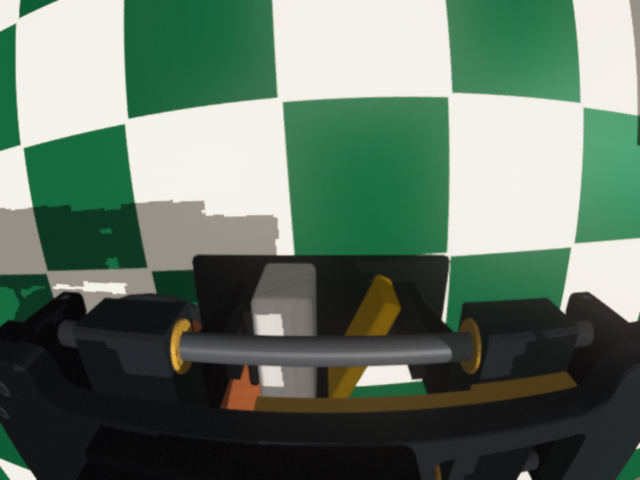

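{"name": "move_arm", "arguments": {
  "deltas": [0.725, 0, -0.0015, 0, 0, 0, 0, 0.69, 0, -0.003, 0, 0, 0, 0, 0.655, 0, -0.0045, 0, 0, 0, 0, 0.62, 0, -0.006, 0, 0, 0, 0, 0.585, 0, -0.0075, 0, 0, 0, 0, 0.585, 0, -0.0075, 0, 0, 0, 0]
}}

```text
t: 15.58
tool_pos: [0.4537, 0.0184, 0.0981]
tool_rot: [-0.0, 0.028, 1.0, 0.0]
ft_force: [-1.1, 1.0, 6.3]
grip_width: 0.59
```

```bash
python3 - <<'E'
from h import *
snap('wrist','w13');s=state();print(s['tool_pos'].round(4),s['grip_width'],s['ft_force'])
E
python3 edge.py e13 | head -8
```

```text
[0.4537 0.0184 0.0982] 0.5855941189358951 [-0.43901781 -0.12366902  7.94632061]
[0.4537 0.0185 0.0982] 0.584 [-1.9 -0.2  7.8]
[0.4537 0.0184 0.0982] 0.588 [-0.9  0.4  6.9]
[0.4537 0.0184 0.0982] 0.586 [-1.4 -0.2  6.8]
[0.4537 0.0184 0.0982] 0.585 [-2.4  0.6  7.3]
scene9 [89. 90. 91. 94. 84. 50. 57. 70. 68. 70. 67. 69. 71. 69.]
now [95. 92. 92. 92. 92. 92. 91. 93. 82. 67. 70. 70. 70. 70. 69. 69. 70. 69.
 70. 69.]
collar 0.102 244.8292996874674
```

View pics/w13.png

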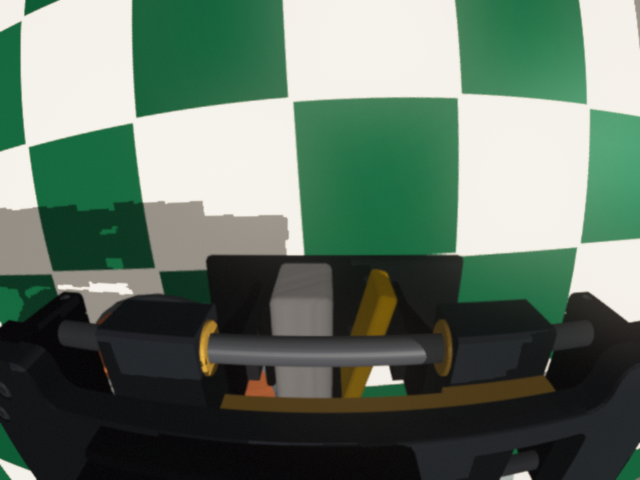

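{"name": "move_arm", "arguments": {
  "deltas": [0.55, 0, -0.0015, 0, 0, 0, 0, 0.52, 0, -0.003, 0, 0, 0, 0, 0.495, 0, -0.004, 0, 0, 0, 0, 0.47, 0, -0.004, 0, 0, 0, 0, 0.4, 0, -0.004, 0, 0, 0, 0, 0.3, 0, -0.004, 0, 0, 0, 0, 0.2, 0, -0.004, 0, 0, 0, 0, 0.2, 0, -0.004, 0, 0, 0, 0, 0.2, 0, -0.004, 0, 0, 0, 0]
}}

```text
t: 17.0
tool_pos: [0.4534, 0.0124, 0.0981]
tool_rot: [-0.0, 0.029, 1.0, -0.001]
ft_force: [-3.4, -9.0, 10.6]
grip_width: 0.441
```

```bash
python3 - <<'E'
from h import *
snap('wrist','w14');s=state();print(s['tool_pos'].round(4),s['grip_width'],s['ft_force'])
E
python3 edge.py e14 | head -8
```

```text
[0.4534 0.0124 0.0981] 0.4444416229287554 [-4.01289526 -8.29768516  9.55658968]
[0.4534 0.0123 0.0981] 0.446 [-3.8 -8.   9.3]
[0.4534 0.0123 0.0981] 0.446 [-2.7 -8.5  9.5]
[0.4534 0.0123 0.0981] 0.445 [-3.2 -8.4  8.7]
[0.4534 0.0124 0.0981] 0.443 [-2.8 -8.3  9.3]
scene9 [89. 90. 91. 94. 84. 50. 57. 70. 68. 70. 67. 69. 71. 69.]
now [41. 76. 94. 92. 92. 92. 91. 93. 82. 67. 69. 69. 69. 69. 70. 70. 69. 69.
 69. 69.]
collar 0.102 244.8292996874674
```

View pics/w14.png

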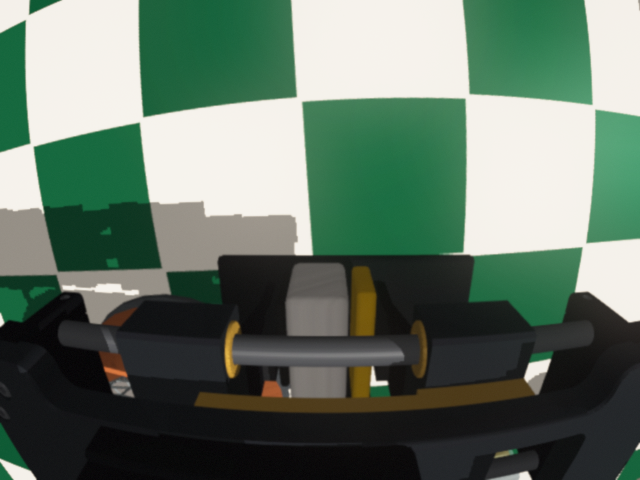

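View pics/e14_3.png

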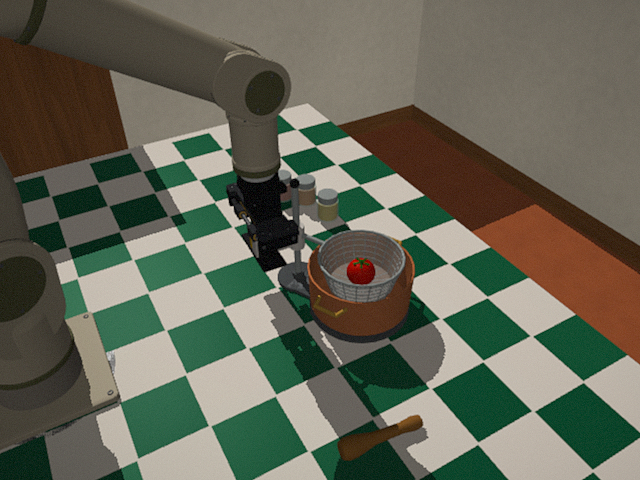

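{"name": "move_arm", "arguments": {
  "deltas": [0.2, 0, -0.001, 0, 0, 0, 0, 0.2, 0, -0.002, 0, 0, 0, 0, 0.2, 0, -0.002, 0, 0, 0, 0, 0.2, 0, -0.002, 0, 0, 0, 0]
}}

```text
t: 17.8
tool_pos: [0.4534, 0.0122, 0.0981]
tool_rot: [-0.0, 0.028, 1.0, 0.0]
ft_force: [-3.5, -0.7, 8.5]
grip_width: 0.438
```

```bash
python3 edge.py e15 | head -8; python3 - <<'E'
from h import *
c=cv2.imread('pics/w14.png')[240:420,200:480];cv2.imwrite('pics/w14c.png',cv2.resize(c,None,fx=2.8,fy=2.8))
E
```

```text
[0.4534 0.0122 0.0981] 0.444 [-3.5  0.4  8.2]
[0.4534 0.0122 0.0981] 0.44 [-3.4 -0.2  8.9]
[0.4534 0.0122 0.0981] 0.445 [-3.2 -0.3  9.2]
[0.4534 0.0122 0.0981] 0.44 [-2.9 -0.   9.4]
scene9 [89. 90. 91. 94. 84. 50. 57. 70. 68. 70. 67. 69. 71. 69.]
now [35. 73. 94. 92. 91. 92. 91. 93. 82. 68. 69. 69. 69. 70. 69. 68. 70. 70.
 70. 71.]
collar 0.102 244.8292996874674
```

View pics/w14c.png

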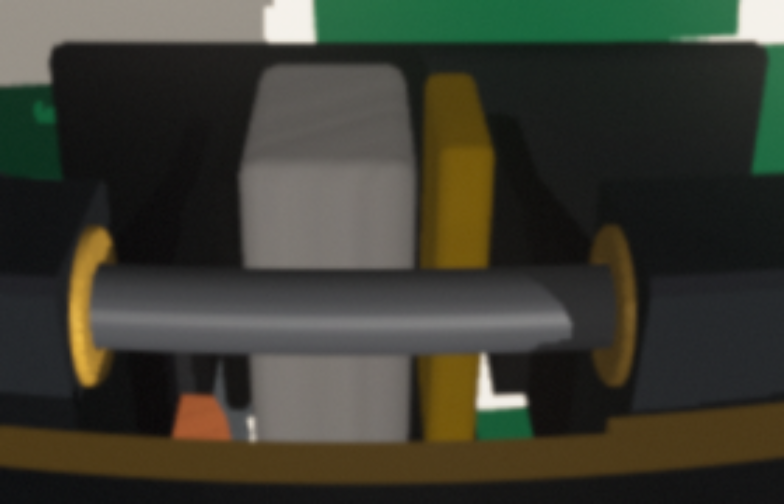

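View pics/e15c.png

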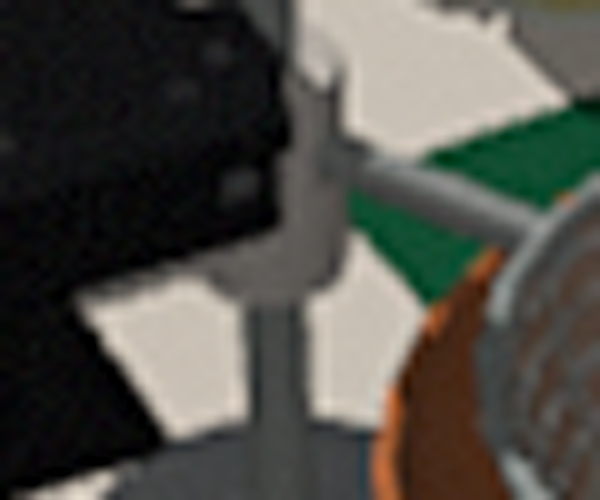

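The blade is parallel to the block and the grip spans about 38.5 mm. The collar edge is still at row 250.05 (z ≈ 88 mm), the tomato is upright in the sieve, and the side force is gone. I'm handing in.

```bash
python3 -c "
from bench import hand_in
print(hand_in())"
```

```text
the job is handed in; nothing more can be done
None
```

I carried out the whole job and handed it in at about 18 s, with the gripper still holding the block and lever.

- **Tomato:** I lowered it into the raised sieve until the wrist felt about 4 N, then released it. In the last scene pictures it is still sitting upright in the sieve.
- **Carrier:** I pushed it down on the finger plate and held it there while I closed the lever. The collar's lower edge ended at about 88 mm above the counter by both the camera and the tool height, and it did not move when the lever closed.
- **Lever:** In the wrist picture the blade is parallel to the block. The fingers measure about 38.5 mm across, against 39 mm for fully shut.
- **Final hold:** The hand was still pressing down with about 9 N. The sideways force of about 8 N left after the squeeze had been eased to about 0.
- **Bystanders:** I saw no contact with the spice jars or the pestle.

**Red line height:** at the final height the collar hides the line from all cameras, so I could not see the two meet. I put the line at about 88 mm, mainly from a picture with the collar covering roughly half of it.

The estimates did not all agree. An early rough fit gave 93 mm, and the wrist camera gave 84 to 87 mm after correction. I relied on the collar-relative readings from the two fixed cameras, 88 to 89 mm, so the collar is probably within about 1 mm of the line.

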